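Fetch the gilded rosette from behind the bottles

TASK

The gilded rosette lies behind the three closely set bottles on the wooden tray: first lift all three bottles over to the green mat, then fetch the rosette and lay it flat and centred on the red-brown round mark on the white corner of the gilded frame. Only after that, put each bottle back on the tray on the very spot where it stood at the start. Keep the bottles upright, set everything down rather than dropping it, and leave the bowl, the awl and the cork block where they are.

Things in the scene. Friction and masses are not known exactly. Their poses are not given: they have to be found in the camera images.
- white_center (a point): white round hard-plastic bottle with a cap of the same colour, upright on the tray, one of three round the front of the rosette (about 70 mm centre to centre; which colour is where varies). Point: its centre, 50 mm above its base; z up. 100 mm tall: body 54 mm across up to 56, shoulder to 64, then a plain round cap 28 mm across from 64 to 100 mm, by which it is best lifted. 0.16 kg.
- red_center (a point): red round hard-plastic bottle with a cap of the same colour, upright on the tray, one of three round the front of the rosette (about 70 mm centre to centre; which colour is where varies). Point: its centre, 50 mm above its base; z up. 100 mm tall: body 54 mm across up to 56, shoulder to 64, then a plain round cap 28 mm across from 64 to 100 mm, by which it is best lifted. 0.16 kg.
- blue_center (a point): blue round hard-plastic bottle with a cap of the same colour, upright on the tray, one of three round the front of the rosette (about 70 mm centre to centre; which colour is where varies). Point: its centre, 50 mm above its base; z up. 100 mm tall: body 54 mm across up to 56, shoulder to 64, then a plain round cap 28 mm across from 64 to 100 mm, by which it is best lifted. 0.16 kg.
- rosette_center (a point): gilded round flower ornament lying flat on the tray: a disc 48 mm in diameter and 18 mm thick with a flat underside and upright rim, six petals and a small central boss (18 mm wide) up to 24 mm. Point: on its axis, 12 mm above its underside; z up. Taken by its rim. It may lie at any turn. 0.06 kg.
- patch (a point): red-brown round mark 52 mm in diameter, flush on the flat white square corner (74 mm, turned 45 degrees) of a gilded picture frame fixed to the bench. Point: centre of the mark on the top face, 25 mm above the bench. The frame's limbs (up to 24 mm high) run from it at 45 degrees either side of +x.
- mat: green mat fixed to the bench, 200 mm (its x) by 250 mm (its y), 3 mm thick, with a thin white cross at its centre. Origin: centre of its underside; z up.
- tray: flat dark-wood tray fixed to the bench, 200 mm (its x) by 240 mm (its y), 10 mm thick, with a rail 8 mm wide and 20 mm high (above the bench) along its +x edge only. The rosette lies 72 mm or so from that rail. Origin: centre of its underside; z up.
- bowl: small white bowl, 72 mm across and 32 mm high, in the angle of the frame's limbs; leave alone. Origin: centre of its underside.
- awl: awl with a wooden handle, 150 mm long, lying beyond the mat's +x edge; leave alone. Origin: below its middle; x along it to the tip.
- block: cork sanding block 45 x 75 x 30 mm, beyond the tray's railed edge; leave alone. Origin: centre of its underside.
Things that resemble listed ones, but are neither listed nor needed, are in the scene too. What is meant by the part that bears red_center is not pink, and is the larger of those in its own colour.

How it is judged:
By the outcome, as a careful person would: the job done as asked, in the order asked, and still so for the second after the job is handed in, with the robot touching nothing.
It also fails if it takes over 147 s, if anything falls off the work surface, if the arm or the gripper's body presses on something with over 40 N, if the wrist force passes 120 N, or if a joint passes its speed limit or range.

ROBOT

A 7-joint arm with a two-finger parallel gripper is mounted at the origin on the work surface. World frame = base frame: x ahead of the robot, y to its left, z up, the work surface at z = 0. Lengths are in m, angles in rad, forces in N, time in s.
With the tool pointing down it reaches from about 0.4 to 0.875 m from the base axis. Payload 19.3 kg.
Tool frame: the origin (TCP) lies at the very end of the fingers, on their centre line; the grasp point (between the pads) lies 19 mm behind it; z points along the fingers, y is the direction in which the jaws open and shut (so a half turn about z gives the same grasp; the last joint's range is limited). The gripper opens to 85 mm and grips with 20 to 120 N. Pads are 22 mm wide; open, the fingers measure 114 mm over their backs; the gripper's body (76 mm by 85 mm) begins 54 mm behind the grasp point. The pads swing forward as they close: fully open they stand 13 mm farther back than shut.
Start: joints at [-1.364, 0.521, -0.036, 1.599, 0.021, 1.021, -0.113], TCP at [0.171, 0.601, 0.231] pointing down, gripper open.
Joint ranges: [-2.91, 2.91], [-0.3, 2.13], [-1.5, 1.42], [0.17, 2.43], [-1.26, 4.41], [0.16, 1.93], [-2.52, 2.52]. Speed limits (rad/s): [1.89, 1.89, 2.39, 2.39, 3.01, 3.01, 3.01].

INTERFACE

Orientations are given as [roll, pitch, yaw] about the fixed x, y, z axes, in that order (R = Rz(yaw) Ry(pitch) Rx(roll)).
In Python, from workcell import bot, grab_frame, calibration, workorder gives the robot as it stands.
- The arm moves only by the tool move_arm, never from a script. Its arguments are lists of equal length, an entry for each row: "jaw": the closure in counts, from 0 (fully open) to 255 (shut); "dp": the shift along the tool's x, y, z in units of 800 mm (1.0 is 800 mm), a list of three; "rotation": the turn, a rotation vector about the tool's x, y, z in units of pi rad (1.0 is pi rad), a list of three. In form: {"jaw": [jaw, ...], "dp": [[dx, dy, dz], ...], "rotation": [[rx, ry, rz], ...]}. A call has 1 to 10 rows; each row shifts and turns the commanded pose from where the row before left it, along the tool's axes as they then stand; what a row does not reach is not made up. A row lasts 1/8 s, in which the tool goes at most 62.5 mm and 10.7 degrees, less where a joint would pass 70% of its speed; a pose out of reach is approached as far as the arm can. A call with a number of a shift or a turn outside -1 to 1 is refused whole. A call with a gripper value outside its range is refused whole. The fingers move at their own pace and stop on an object; "squeeze" is the grip in N (left out, the last holds). Time passes only in rows, so rows that do not move let the fingers close. It gives the time, the measured TCP pose, the force and the opening at its end, in the units of the state.
- bot.observe(): the state, without advancing time (a new reading comes with each control period).
- grab_frame(name): name is "scene" or "top" or "wrist"; returns the picture (420x560x3 uint8, blue, green, red); there is no depth.
- calibration(name): a dict with "camera_matrix" (3x3 intrinsics, pixels), "T" (4x4, takes a point from camera to world coordinates). Camera axes: x right, y down, z forward; pixel columns grow to the right and rows downward; lengths in m; the calibration is good to about 2 mm. A picture is of the moment at which its call begins: read the wrist's pose just before it. calibration takes no time and is no camera call; for the wrist camera it gives the pose at the moment of the call.
- workorder.job_done(): hands the job in, once; it reports no verdict.
The state is a dict: "clock": time; "qpos": joint angles; "qd": joint speeds; "joint_efforts": joint torques, N m; "position": TCP position; "tool_rot": TCP orientation; "force": force on the tool from outside, world axes, zero at the start; "moment": the same for the moment, N m; "grip_width": finger opening in m.
Only numpy, scipy, OpenCV 4.12 (cv2) and the standard library are available. Lean on these libraries where they do the work, as an engineer would, in place of code of your own. Each camera call takes 0.05 s, during which the arm holds its last target. There are 200 camera calls.

## Working session

There is one attempt and no reset: what is moved stays moved. The work goes in short steps, Python scripts to look and compute and a tool call to move; the robot and the scene stay as the last step left them, time stands still between calls to the robot, and variables do not carry over. Pictures are saved under pics/ and viewed, about 12 in all and at most 16, crops included, and the job is handed in when it is done.

Besides the shell and the picture viewer there is one more tool, called after "Call:" by a JSON object that holds its "method" and its "body", one argument or row to a line. move_arm: Moves the arm, as the interface text tells. Shifts and turns lie within -1 to 1; 1 stands for 800 mm of shift or pi rad of turn. Its arguments: {"type":"object","properties":{"jaw":{"type":"array","items":{"type":"number"}},"dp":{"type":"array","items":{"type":"array","items":{"type":"number","minimum":-1,"maximum":1}}},"rotation":{"type":"array","items":{"type":"array","items":{"type":"number","minimum":-1,"maximum":1}}},"squeeze":{"type":"number"}},"required":["jaw","dp","rotation"]}

```bash
mkdir -p pics; ls; python3 - <<'E'
from workcell import bot, grab_frame, calibration
import cv2, numpy as np
s=bot.observe(); print({k:np.round(v,3).tolist() for k,v in s.items()})
for n in ("scene","top"):
    cv2.imwrite(f"pics/{n}0.png",grab_frame(n)); c=calibration(n); print(n,np.round(c["camera_matrix"],1).tolist(),np.round(c["T"],3).tolist())
E
```

```text
pics
{'clock': 0.0, 'qpos': [-1.364, 0.522, -0.036, 1.6, 0.021, 1.021, -0.113], 'qd': [-0.0, 0.0, 0.001, -0.002, 0.0, -0.0, -0.001], 'joint_efforts': [-0.001, -92.712, 1.979, -36.994, 0.018, 0.008, -0.0], 'position': [0.171, 0.601, 0.231], 'tool_rot': [-3.14, 0.0, 2.865], 'force': [-0.272, -0.635, 1.156], 'moment': [0.012, -0.01, 0.066], 'grip_width': 0.085}
scene [[422.6, 0.0, 283.2], [0.0, 422.6, 208.0], [0.0, 0.0, 1.0]] [[-0.096, 0.726, -0.681, 1.179], [0.995, 0.076, -0.059, 0.061], [0.009, -0.683, -0.73, 0.743], [0.0, 0.0, 0.0, 1.0]]
top [[475.7, 0.0, 284.8], [0.0, 475.7, 214.2], [0.0, 0.0, 1.0]] [[-0.016, -0.986, 0.164, 0.367], [-1.0, 0.013, -0.018, 0.004], [0.015, -0.165, -0.986, 1.163], [0.0, 0.0, 0.0, 1.0]]
```

View pics/scene0.png

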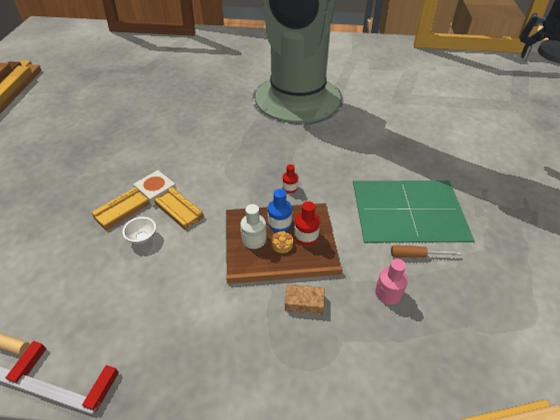

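View pics/top0.png

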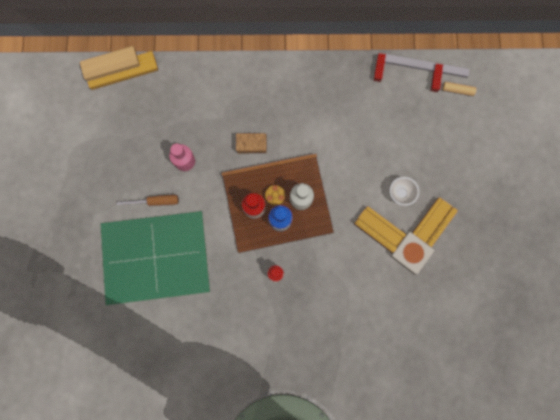

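The candidates for "red" are the red bottle on the tray (scene 307,222; top 253,205), the small red one behind it (scene 290,180; top 276,272) and the pink one (scene 392,285; top 181,157). By the description it is the one on the tray. Next comes a close crop to check that choice and read the caps.

```bash
cat > h.py <<'E'
import numpy as np, cv2
from workcell import bot, grab_frame, calibration
def ray(c,uv,z):
    K,T=np.array(c["camera_matrix"]),np.array(c["T"])
    d=T[:3,:3]@np.linalg.solve(K,[uv[0],uv[1],1]); o=T[:3,3]
    return o+d*(z-o[2])/d[2]
def proj(c,p):
    K,T=np.array(c["camera_matrix"]),np.array(c["T"])
    q=K@(T[:3,:3].T@(np.array(p)-T[:3,3])); return q[:2]/q[2]
def tri(c1,u1,c2,u2):
    A=[];b=[]
    M=np.zeros((3,3));v=np.zeros(3)
    for c,u in((c1,u1),(c2,u2)):
        K,T=np.array(c["camera_matrix"]),np.array(c["T"])
        d=T[:3,:3]@np.linalg.solve(K,[u[0],u[1],1]); d/=np.linalg.norm(d)
        P=np.eye(3)-np.outer(d,d); M+=P; v+=P@T[:3,3]
    return np.linalg.solve(M,v)
E
python3 - <<'E'
from h import *
t=cv2.imread("pics/top0.png"); s=cv2.imread("pics/scene0.png")
a=cv2.resize(t[150:260,215:340],None,fx=3.2,fy=3.2,interpolation=2); b=cv2.resize(s[160:290,215:350],None,fx=2.9,fy=2.9,interpolation=2)
h=max(a.shape[0],b.shape[0]); a,b=[cv2.copyMakeBorder(i,0,h-i.shape[0],0,0,0) for i in(a,b)]
cv2.imwrite("pics/crop0.png",np.hstack([a,b])); print(a.shape,b.shape)
ct=calibration("top")
hsv=cv2.cvtColor(t,40)
def blob(n,lo,hi,z,box):
    m=cv2.inRange(hsv,lo,hi); x0,y0,x1,y1=box; mm=np.zeros_like(m); mm[y0:y1,x0:x1]=m[y0:y1,x0:x1]
    c=max(cv2.findContours(mm,0,2)[0],key=cv2.contourArea); r=cv2.minAreaRect(c)
    print(n,cv2.contourArea(c),np.round(r[0],1),np.round(ray(ct,r[0],z),4), [np.round(ray(ct,p,z)[:2],3).tolist() for p in cv2.boxPoints(r)])
blob("mat",(60,100,40),(90,255,255),.003,(90,200,220,310))
blob("patch",(0,100,80),(14,255,255),.025,(395,235,435,270))
blob("tray",(0,70,20),(20,255,120),.01,(215,150,340,255))
blob("rosette",(15,120,90),(35,255,255),.03,(262,180,290,210))
for n,p in dict(bowl=(404,190),awlh=(162,200),tip=(117,203),block=(251,142),smallred=(276,270)).items(): print(n,np.round(ray(ct,p,.02),3))
E
```

```text
(377, 400, 3) (377, 392, 3)
mat 7616.5 [153.3 257.7] [0.4574 0.3036 0.003 ] [[0.541, 0.442], [0.567, 0.192], [0.375, 0.168], [0.351, 0.411]]
patch 284.5 [413.5 252.5] [ 0.459  -0.3242  0.025 ] [[0.482, -0.303], [0.482, -0.349], [0.436, -0.346], [0.437, -0.3]]
tray 7367.0 [276.8 202.4] [0.5888 0.0025 0.01  ] [[0.667, 0.141], [0.716, -0.098], [0.512, -0.134], [0.466, 0.099]]
rosette 222.5 [274.  194.5] [0.6045 0.0091 0.03  ] [[0.628, 0.033], [0.628, -0.016], [0.581, -0.015], [0.581, 0.034]]
bowl [ 0.614 -0.311  0.02 ]
awlh [0.596 0.282 0.02 ]
tip [0.59  0.391 0.02 ]
block [0.741 0.065 0.02 ]
smallred [0.422 0.007 0.02 ]
```

View pics/crop0.png

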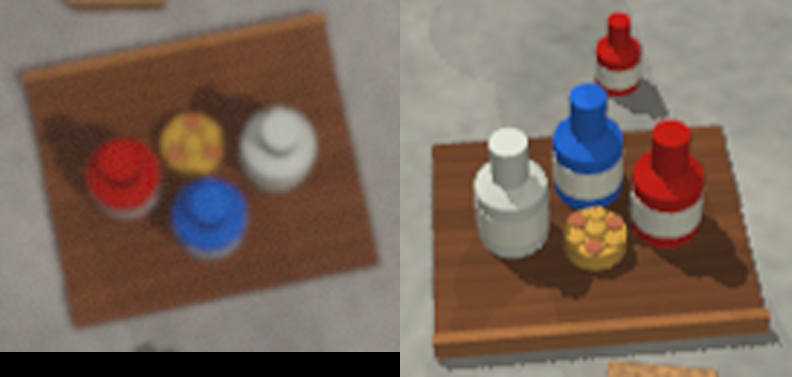

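The red bottle on the tray is the larger one, at crop-left (123,170), i.e. top (253,203). Blue is at top (280,213), white at (302,190), and the rosette at (275,194) between them. I'll rotate to yaw 90° and head over the tray.

Call:
{"method": "move_arm", "body": {
  "jaw": [0,0,0,0,0,0,0,0,0,0],
  "dp": [
    [0,0,-0.0125],
    [0,0,-0.0125],
    [0,0,-0.0125],
    [0,0,-0.0125],
    [0,0,-0.0125],
    [0,0,-0.0125],
    [0,0,-0.0125],
    [0,0,-0.0125],
    [0,0,-0.0125],
    [0,0,-0.0125]
  ],
  "rotation": [
    [0,0,0.0515],
    [0,0,0.0515],
    [0,0,0.0515],
    [0,0,0.0515],
    [0,0,0.0515],
    [0,0,0.0515],
    [0,0,0.0515],
    [0,0,0.0515],
    [0,0,0],
    [0,0,0]
  ]
}}

```text
clock: 1.35
position: [0.1707, 0.6012, 0.3317]
tool_rot: [-3.142, 0.0, 1.574]
force: [0.3, -0.4, -0.7]
grip_width: 0.0853
```

```bash
python3 - <<'E'
from h import *
s=bot.observe(); print(s["clock"],np.round(s["position"],4),np.round(s["tool_rot"],4),np.round(s["qpos"],3))
c=calibration("wrist"); print(np.round(c["camera_matrix"],1).tolist(),np.round(c["T"],3).tolist())
E
```

```text
1.35 [0.1707 0.6012 0.3317] [-3.1416e+00  4.0000e-04  1.5743e+00] [-1.578  0.452  0.284  1.482 -0.13   1.227 -1.273]
[[358.3, 0.0, 277.8], [0.0, 358.3, 208.6], [0.0, 0.0, 1.0]] [[1.0, 0.002, 0.001, 0.169], [0.003, -0.947, -0.32, 0.685], [0.001, 0.32, -0.947, 0.474], [0.0, 0.0, 0.0, 1.0]]
```

Call:
{"method": "move_arm", "body": {
  "jaw": [0,0,0,0,0,0,0,0,0,0],
  "dp": [
    [-0.0583,0.0427,0],
    [-0.0583,0.0427,0],
    [-0.0583,0.0427,0],
    [-0.0583,0.0427,0],
    [-0.0583,0.0427,0],
    [-0.0583,0.0427,0],
    [-0.0583,0.0427,0],
    [-0.0583,0.0427,0],
    [-0.0583,0.0427,0],
    [-0.0583,0.0427,0]
  ],
  "rotation": [
    [0,0,0],
    [0,0,0],
    [0,0,0],
    [0,0,0],
    [0,0,0],
    [0,0,0],
    [0,0,0],
    [0,0,0],
    [0,0,0],
    [0,0,0]
  ]
}}

```text
clock: 2.6
position: [0.5132, 0.1331, 0.3317]
tool_rot: [3.141, -0.0, 1.574]
force: [0.8, 1.9, -0.4]
grip_width: 0.0854
```

Call:
{"method": "move_arm", "body": {
  "jaw": [0,0,0,0],
  "dp": [
    [-0.0583,0.0427,0],
    [-0.0583,0.0427,0],
    [0,0,0],
    [0,0,0]
  ],
  "rotation": [
    [0,0,0],
    [0,0,0],
    [0,0,0],
    [0,0,0]
  ]
}}

```text
clock: 3.1
position: [0.5803, 0.0415, 0.3312]
tool_rot: [-3.141, -0.0, 1.572]
force: [-0.6, 0.3, 0.8]
grip_width: 0.0854
```

```bash
python3 - <<'E'
from h import *
s=bot.observe(); print(s["clock"],np.round(s["position"],4),np.round(s["tool_rot"],4),np.round(s["qpos"],3))
c=calibration("wrist"); im=grab_frame("wrist"); np.savez("w1.npz",K=c["camera_matrix"],T=c["T"]); cv2.imwrite("pics/w1.png",im)
E
```

```text
3.1 [0.5803 0.0415 0.3312] [-3.141e+00 -3.000e-04  1.572e+00] [-0.569  0.408  0.563  1.609 -0.23   1.193  0.044]
```

View pics/w1.png

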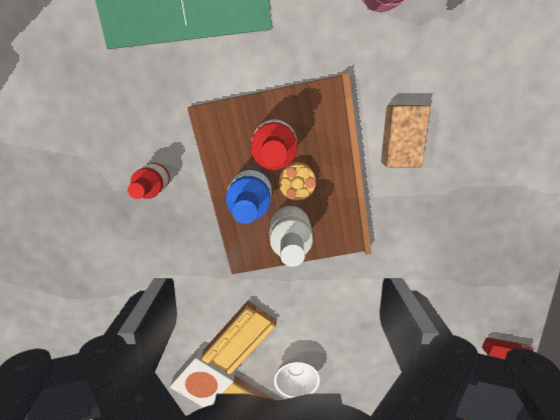

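The wrist view shows the cap tops at about red (275,152), blue (244,208) and white (291,253). The rosette is at (298,182), tray corners at (190,107), (350,74), (370,250) and (232,273), and the mark at (201,384). I'll refine the caps by brightness mask.

```bash
cat >> h.py <<'E'
def capfit(im,seed,c,z,tol=14,box=30):
    m=np.zeros((im.shape[0]+2,im.shape[1]+2),np.uint8)
    g=cv2.GaussianBlur(im,(3,3),0)
    cv2.floodFill(g,m,tuple(seed),0,(tol,)*3,(tol,)*3,cv2.FLOODFILL_FIXED_RANGE|cv2.FLOODFILL_MASK_ONLY|(255<<8)|4)
    ct=max(cv2.findContours(m[1:-1,1:-1].copy(),0,1)[0],key=cv2.contourArea)
    (e,ax,an)=cv2.fitEllipse(cv2.convexHull(ct)); return np.round(e,1),np.round(ax,1),np.round(ray(c,e,z),4)
E
python3 - <<'E'
from h import *
w=np.load("w1.npz"); c=dict(camera_matrix=w["K"],T=w["T"]); im=cv2.imread("pics/w1.png"); t=cv2.imread("pics/top0.png"); ct=calibration("top")
for n,s in dict(red=(275,153),blue=(244,209),white=(291,254)).items():
    for tol in (10,18,26): print(n,tol,*capfit(im,s,c,.11,tol))
for n,s in dict(red=(253,201),blue=(280,212),white=(303,189)).items(): print("top",n,*capfit(t,s,ct,.11,16))
print("expected size px",358*.028/(w["T"][2,3]-.11))
hsv=cv2.cvtColor(im,40)
m=cv2.inRange(hsv,(12,110,80),(35,255,255)); mm=np.zeros_like(m); mm[160:205,275:322]=m[160:205,275:322]
k=max(cv2.findContours(cv2.morphologyEx(mm,3,np.ones((7,7))),0,1)[0],key=cv2.contourArea); e=cv2.fitEllipse(cv2.convexHull(k)); print("ros",e,np.round(ray(c,e[0],.026),4))
m=cv2.inRange(hsv,(3,110,80),(12,255,255)); mm=np.zeros_like(m); mm[365:405,180:225]=m[365:405,180:225]
k=max(cv2.findContours(mm,0,1)[0],key=cv2.contourArea); e=cv2.fitEllipse(k); print("patch",e,np.round(ray(c,e[0],.025),4))
for p in ((190,107),(232,273)): print("traycorner",np.round(ray(c,p,.01),4))
E
```

```text
red 10 [268.1 150.4] [28.  36.8] [0.5695 0.0651 0.11  ]
red 18 [268.3 148.7] [31.4 40.2] [0.5697 0.0669 0.11  ]
red 26 [270.1 147.1] [35.9 43.4] [0.5715 0.0685 0.11  ]
blue 10 [244.  211.3] [21. 24.] [ 5.43e-01 -2.00e-04  1.10e-01]
blue 18 [242.8 201.4] [30.7 42. ] [0.5421 0.011  0.11  ]
blue 26 [245.8 200.8] [38.3 42.9] [0.5453 0.0115 0.11  ]
white 10 [292.2 255.3] [19.6 22. ] [ 0.5955 -0.0523  0.11  ]
white 18 [292.3 255.3] [20.2 22.4] [ 0.5955 -0.0523  0.11  ]
white 26 [295.  253.4] [21.  31.8] [ 0.5985 -0.05    0.11  ]
top red [253.8 204.1] [17.9 19. ] [0.5663 0.0545 0.11  ]
top blue [281.5 217.2] [16.2 18.7] [ 0.5356 -0.0074  0.11  ]
top white [302.4 195.3] [17.6 18.9] [ 0.585  -0.0555  0.11  ]
expected size px 27.590657133638867
ros ((300.55328369140625, 180.5814208984375), (43.2079963684082, 49.02305221557617), 42.19137954711914) [0.6085 0.0125 0.026 ]
patch ((200.8760223388672, 384.3517761230469), (24.462881088256836, 30.904001235961914), 97.49962615966797) [ 0.4578 -0.3191  0.025 ]
traycorner [0.4699 0.1027 0.01  ]
traycorner [ 0.5128 -0.1295  0.01  ]
```

```bash
python3 - <<'E'
from h import *
im=cv2.imread("pics/w1.png")
a=cv2.resize(im[125:225,220:310],None,fx=5,fy=5,interpolation=2); b=cv2.resize(im[200:275,265:325],None,fx=5,fy=5,interpolation=2)
a=cv2.convertScaleAbs(a,alpha=1.25); a[::50,:,:]//=2; b[::50,:,:]//=2; a[:,::50]//=2; b[:,::50]//=2
b=cv2.copyMakeBorder(b,0,a.shape[0]-b.shape[0],0,0,0); cv2.imwrite("pics/crop1.png",np.hstack([a,b]))
E
```

```text
(no output)
```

View pics/crop1.png

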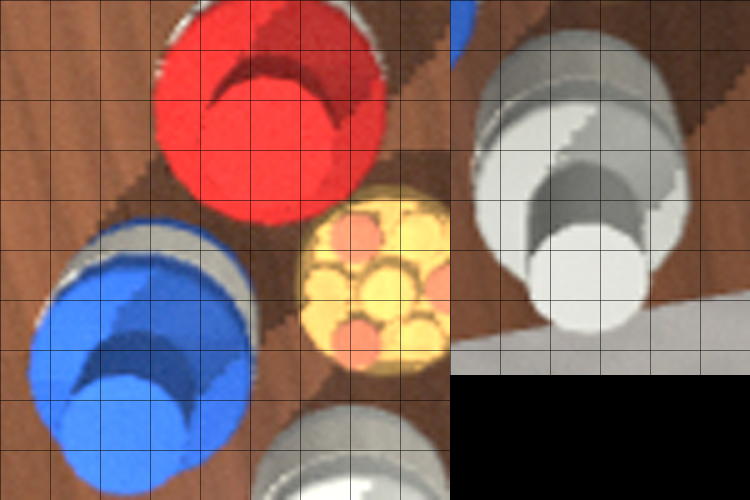

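```bash
python3 - <<'E'
from h import *
w=np.load("w1.npz"); c=dict(camera_matrix=w["K"],T=w["T"]); ct=calibration("top"); cs=calibration("scene")
P={n:ray(c,p,.11) for n,p in dict(red=(273.7,152.3),blue=(244.7,211.5),white=(292.3,255.3)).items()}
for n,p in P.items(): print(n,np.round(p,4),"top",np.round(proj(ct,p),1),"scene",np.round(proj(cs,p),1))
d=lambda a,b:np.linalg.norm(P[a]-P[b]); print(d("red","blue"),d("blue","white"),d("red","white"))
S=dict(red=(308.6,205),blue=(279.7,192.6),white=(252,207.5)); Tp=dict(red=(253.2,201.6),blue=(280.6,212),white=(302.6,190.2))
for n in P: print(n,"tri w-scene",np.round(tri(c,proj(c,P[n]),cs,S[n]),4),"tri top-scene",np.round(tri(ct,Tp[n],cs,S[n]),4))
E
```

```text
red [0.5751 0.0632 0.11  ] top [249.9 200.3] scene [309.4 205.4]
blue [ 5.438e-01 -4.000e-04  1.100e-01] top [278.3 213.6] scene [280.2 192.5]
white [ 0.5955 -0.0523  0.11  ] top [300.9 190.8] scene [252.5 208.3]
0.07094743218029617 0.0732534507798673 0.11729269930567231
red tri w-scene [0.575  0.0624 0.1105] tri top-scene [0.5723 0.0588 0.1078]
blue tri w-scene [ 0.5436 -0.0012  0.109 ] tri top-scene [ 0.5468 -0.0034  0.1124]
white tri w-scene [ 0.5953 -0.0526  0.1114] tri top-scene [ 0.5961 -0.0545  0.1128]
```

Call:
{"method": "move_arm", "body": {
  "jaw": [110,110,110,110,110],
  "dp": [
    [-0.0392,0.0063,0.0458],
    [-0.0392,0.0063,0.0458],
    [-0.0391,0.0064,0.0459],
    [0,0,0],
    [0,0,0]
  ],
  "rotation": [
    [0,0,0],
    [0,0,0],
    [0,0,0],
    [0,0,0],
    [0,0,0]
  ],
  "squeeze": 40
}}

```text
clock: 3.78
position: [0.5959, -0.0511, 0.222]
tool_rot: [3.141, -0.001, 1.573]
force: [1.4, 0.8, 1.3]
grip_width: 0.0487
```

```bash
cat >> h.py <<'E'
def look(name):
    s=bot.observe(); c=calibration("wrist"); im=grab_frame("wrist"); cv2.imwrite(f"pics/{name}.png",im); np.savez(name+".npz",camera_matrix=c["camera_matrix"],T=c["T"])
    print(s["clock"],np.round(s["position"],4),np.round(s["tool_rot"],4),np.round(s["grip_width"],4),np.round(s["force"],1)); return s,c,im
E
python3 - <<'E'
from h import *
s,c,im=look("w2")
for n,p in dict(red=(.575,.0625,.11),blue=(.5435,-.001,.11),white=(.5955,-.0525,.11)).items(): print(n,np.round(proj(c,p),1))
u=proj(c,(.5955,-.0525,.11)).astype(int)
for tol in(10,18,26): print(*capfit(im,u.tolist(),c,.11,tol))
E
```

```text
3.775 [ 0.5959 -0.0511  0.222 ] [ 3.1410e+00 -7.0000e-04  1.5725e+00] 0.0487 [1.4 0.8 1.3]
red [247.   39.1]
blue [204.5 138.4]
white [278.5 208. ]
[273.  203.1] [33.8 48.7] [ 0.5915 -0.0487  0.11  ]
[273.6 195.1] [45.1 58.6] [ 0.5919 -0.0424  0.11  ]
[277.5 193.4] [55.6 59.6] [ 0.5948 -0.0411  0.11  ]
```

View pics/w2.png

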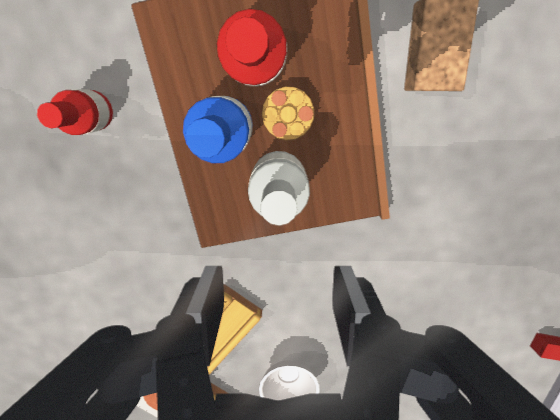

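White's cap top is at (279,208), matching the prediction. Blue is at (204,139), also as predicted, and red is at (247,42), about 2 mm off. I'm descending to the white cap and gripping it.

Call:
{"method": "move_arm", "body": {
  "jaw": [110,110,110,110,110,110,255,255,255,255],
  "dp": [
    [0,0,0.045],
    [0,0,0.045],
    [0,0,0.045],
    [0,0,0.03],
    [0,0,0.014],
    [0,0,0],
    [0,0,0],
    [0,0,0],
    [0,0,0],
    [0,0,0]
  ],
  "rotation": [
    [0,0,0],
    [0,0,0],
    [0,0,0],
    [0,0,0],
    [0,0,0],
    [0,0,0],
    [0,0,0],
    [0,0,0],
    [0,0,0],
    [0,0,0]
  ],
  "squeeze": 40
}}

```text
clock: 5.08
position: [0.5965, -0.0525, 0.0794]
tool_rot: [3.14, -0.0, 1.571]
force: [-0.3, 0.6, 6.5]
grip_width: 0.0267
```

```bash
python3 - <<'E'
from h import *
s=bot.observe(); print(s["clock"],np.round(s["position"],4),np.round(s["tool_rot"],4),s["grip_width"],np.round(s["force"],1))
E
```

```text
5.075 [ 0.5965 -0.0525  0.0794] [ 3.1396e+00 -3.0000e-04  1.5706e+00] 0.026741220900076978 [-0.3  0.6  6.5]
```

Call:
{"method": "move_arm", "body": {
  "jaw": [255,255,255,255,255,255,255,255,255,255],
  "dp": [
    [0,0,-0.02],
    [0,0,-0.05],
    [0,0,-0.05],
    [0,0,-0.0425],
    [0.025,-0.0116,0],
    [0.05,-0.0232,0],
    [0.05,-0.0232,0],
    [0.05,-0.0232,0],
    [0.05,-0.0232,0],
    [0.05,-0.0232,0]
  ],
  "rotation": [
    [0,0,0],
    [0,0,0],
    [0,0,0],
    [0,0,0],
    [0,0,0],
    [0,0,0],
    [0,0,0],
    [0,0,0],
    [0,0,0],
    [0,0,0]
  ]
}}

```text
clock: 6.32
position: [0.4931, 0.1686, 0.2094]
tool_rot: [3.141, -0.001, 1.57]
force: [-0.2, 0.7, -1.8]
grip_width: 0.0269
```

Call:
{"method": "move_arm", "body": {
  "jaw": [255,255,255,255,255,255,255,255,255,255],
  "dp": [
    [0.05,-0.0232,0],
    [0.025,-0.0117,0],
    [0,0,0],
    [0,0,0.05],
    [0,0,0.05],
    [0,0,0.04],
    [0,0,0.02],
    [0,0,0.0062],
    [0,0,0.005],
    [0,0,0]
  ],
  "rotation": [
    [0,0,0],
    [0,0,0],
    [0,0,0],
    [0,0,0],
    [0,0,0],
    [0,0,0],
    [0,0,0],
    [0,0,0],
    [0,0,0],
    [0,0,0]
  ]
}}

```text
clock: 7.58
position: [0.4664, 0.2277, 0.0721]
tool_rot: [3.14, -0.001, 1.57]
force: [0.2, -0.3, -0.6]
grip_width: 0.027
```

```bash
python3 - <<'E'
from h import *
s=bot.observe(); print(s["clock"],np.round(s["position"],4),np.round(s["tool_rot"],4),s["grip_width"],np.round(s["force"],1))
cv2.imwrite("pics/s1.png",grab_frame("scene")[130:300,180:500])
E
```

```text
7.575 [0.4664 0.2277 0.0721] [ 3.1402e+00 -1.0000e-03  1.5704e+00] 0.026998158098762944 [ 0.2 -0.3 -0.6]
```

View pics/s1.png

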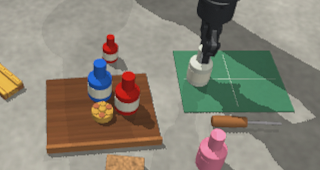

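The white bottle stands upright at the mat, held at scene-crop (200,68), and the red and blue bottles haven't moved. I'll release it and go over the red one.

Call:
{"method": "move_arm", "body": {
  "jaw": [255,110,110,110,110,110,110,110,110,110],
  "dp": [
    [0,0,0.0008],
    [0,0,0],
    [0,0,0],
    [0,0,-0.04],
    [0,0,-0.06],
    [0,0,-0.0758],
    [-0.0519,0.0342,0],
    [-0.0519,0.0342,0],
    [-0.0519,0.0342,0],
    [-0.0518,0.0343,0]
  ],
  "rotation": [
    [0,0,0],
    [0,0,0],
    [0,0,0],
    [0,0,0],
    [0,0,0],
    [0,0,0],
    [0,0,0],
    [0,0,0],
    [0,0,0],
    [0,0,0]
  ]
}}

```text
clock: 8.88
position: [0.576, 0.0601, 0.2113]
tool_rot: [3.141, -0.0, 1.571]
force: [1.1, 0.5, -0.1]
grip_width: 0.0485
```

Call:
{"method": "move_arm", "body": {
  "jaw": [110,110],
  "dp": [
    [0,0,0],
    [0,0,0]
  ],
  "rotation": [
    [0,0,0],
    [0,0,0]
  ]
}}

```text
clock: 9.12
position: [0.575, 0.0616, 0.211]
tool_rot: [-3.141, -0.0, 1.57]
force: [-0.6, 1.0, -0.6]
grip_width: 0.0484
```

```bash
python3 - <<'E'
from h import *
s,c,im=look("w3")
for n,p in dict(red=(.575,.0625,.11),blue=(.5435,-.001,.11)).items(): print(n,np.round(proj(c,p),1))
u=proj(c,(.575,.0625,.11)).astype(int); v=proj(c,(.5435,-.001,.11)).astype(int)
def crop(u): 
    a=cv2.resize(im[max(u[1]-50,0):u[1]+50,u[0]-40:u[0]+40],None,fx=5,fy=5,interpolation=2); a[::50]//=2; a[:,::50]//=2; return a
print("org",u-[40,50],v-[40,50]); a,b=crop(u),crop(v); h=max(len(a),len(b)); cv2.imwrite("pics/crop3.png",np.hstack([cv2.copyMakeBorder(i,0,h-len(i),0,0,0) for i in (a,b)]))
E
```

```text
9.125 [0.575  0.0616 0.211 ] [-3.1411e+00 -2.0000e-04  1.5703e+00] 0.0484 [-0.6  1.  -0.6]
red [279.3 209.8]
blue [238.5 287.6]
org [239 159] [198 237]
```

View pics/crop3.png

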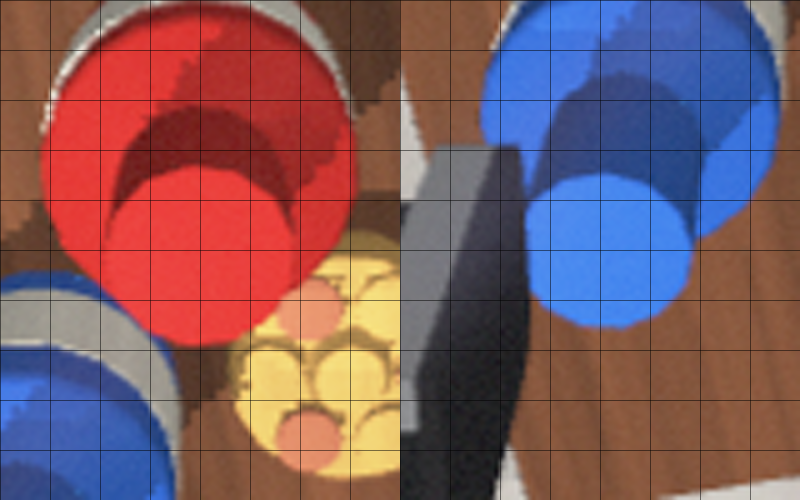

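Red measured at (279.0,209.8) agrees with the prediction. Blue refines to (0.544,-0.0005). I'm gripping red and moving it to the mat centre.

Call:
{"method": "move_arm", "body": {
  "jaw": [110,110,110,110,110,110,255,255,255,255],
  "dp": [
    [0.0012,0,0.045],
    [0,0,0.045],
    [0,0,0.04],
    [0,0,0.025],
    [0,0,0.0112],
    [0,0,0],
    [0,0,0],
    [0,0,0],
    [0,0,0],
    [0,0,0]
  ],
  "rotation": [
    [0,0,0],
    [0,0,0],
    [0,0,0],
    [0,0,0],
    [0,0,0],
    [0,0,0],
    [0,0,0],
    [0,0,0],
    [0,0,0],
    [0,0,0]
  ]
}}

```text
clock: 10.42
position: [0.5757, 0.0626, 0.0792]
tool_rot: [3.14, -0.001, 1.571]
force: [-1.1, 0.6, 5.7]
grip_width: 0.027
```

Call:
{"method": "move_arm", "body": {
  "jaw": [255,255,255,255,255,255,255,255,255,255],
  "dp": [
    [0,0,-0.02],
    [0,0,-0.05],
    [0,0,-0.05],
    [0,0,-0.0425],
    [0.0263,-0.0125,0],
    [0.05,-0.024,0],
    [0.05,-0.024,0],
    [0.05,-0.024,0],
    [0.05,-0.024,0],
    [0.05,-0.024,0]
  ],
  "rotation": [
    [0,0,0],
    [0,0,0],
    [0,0,0],
    [0,0,0],
    [0,0,0],
    [0,0,0],
    [0,0,0],
    [0,0,0],
    [0,0,0],
    [0,0,0]
  ]
}}

```text
clock: 11.68
position: [0.4687, 0.2846, 0.2096]
tool_rot: [3.141, -0.001, 1.57]
force: [0.5, 0.1, -2.0]
grip_width: 0.0269
```

Call:
{"method": "move_arm", "body": {
  "jaw": [255,255,255,255,255,255,255,255,255,255],
  "dp": [
    [0.03,-0.0144,0],
    [0,0,0],
    [0,0,0],
    [0,0,0.05],
    [0,0,0.05],
    [0,0,0.04],
    [0,0,0.02],
    [0,0,0.0062],
    [0,0,0.0058],
    [0,0,0]
  ],
  "rotation": [
    [0,0,0],
    [0,0,0],
    [0,0,0],
    [0,0,0],
    [0,0,0],
    [0,0,0],
    [0,0,0],
    [0,0,0],
    [0,0,0],
    [0,0,0]
  ]
}}

```text
clock: 12.92
position: [0.4586, 0.3078, 0.0718]
tool_rot: [3.14, -0.001, 1.57]
force: [0.0, 0.1, 2.9]
grip_width: 0.0267
```

Call:
{"method": "move_arm", "body": {
  "jaw": [110,110,110,110,110,110,110,110,110,110],
  "dp": [
    [0,0,0],
    [0,0,0],
    [0,0,-0.04],
    [0,0,-0.06],
    [0,0,-0.0758],
    [-0.0642,0.018,0],
    [-0.0642,0.018,0],
    [-0.0642,0.018,0],
    [-0.0642,0.018,0],
    [-0.0642,0.018,0]
  ],
  "rotation": [
    [0,0,0],
    [0,0,0],
    [0,0,0],
    [0,0,0],
    [0,0,0],
    [0,0,0],
    [0,0,0],
    [0,0,0],
    [0,0,0],
    [0,0,0]
  ]
}}

```text
clock: 14.18
position: [0.53, 0.049, 0.2115]
tool_rot: [3.141, -0.0, 1.571]
force: [0.7, 1.0, 0.0]
grip_width: 0.0487
```

Call:
{"method": "move_arm", "body": {
  "jaw": [110,110,110],
  "dp": [
    [-0.064,0.0181,0],
    [0,0,0],
    [0,0,0]
  ],
  "rotation": [
    [0,0,0],
    [0,0,0],
    [0,0,0]
  ]
}}

```text
clock: 14.55
position: [0.5441, -0.0003, 0.2112]
tool_rot: [-3.141, -0.0, 1.57]
force: [0.2, 0.9, -0.4]
grip_width: 0.0488
```

```bash
python3 - <<'E'
from h import *
s,c,im=look("w4")
P=(.544,-.0005,.11); u=proj(c,P); print(u, "px/mm",proj(c,(.545,.0005,.11))-u)
print(capfit(im,u.astype(int).tolist(),c,.11,6),capfit(im,u.astype(int).tolist(),c,.11,10))
cv2.imwrite("pics/s2.png",grab_frame("scene"))
E
```

```text
14.55 [ 5.441e-01 -3.000e-04  2.112e-01] [-3.1414e+00 -4.0000e-04  1.5702e+00] 0.0488 [ 0.2  0.9 -0.4]
[279.07734105 211.09880767] px/mm [ 1.39356719 -1.32005023]
(array([277.8, 211. ]), array([32.5, 35.2]), array([ 5.431e-01, -5.000e-04,  1.100e-01])) (array([273.3, 196.9]), array([46.7, 62.2]), array([0.5399, 0.0102, 0.11  ]))
```

View pics/w4.png

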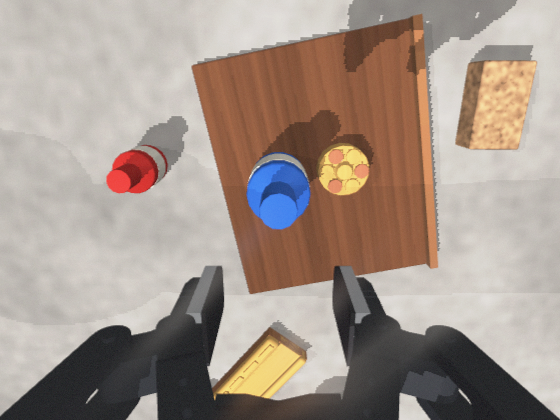

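Blue's cap top is at (279,211), as predicted, and the rosette at (344,169) is clear. I'm gripping blue and carrying it to the mat.

Call:
{"method": "move_arm", "body": {
  "jaw": [110,110,110,110,110,110,255,255,255,255],
  "dp": [
    [0,0,0.045],
    [0,0,0.045],
    [0,0,0.04],
    [0,0,0.025],
    [0,0,0.0112],
    [0,0,0],
    [0,0,0],
    [0,0,0],
    [0,0,0],
    [0,0,0]
  ],
  "rotation": [
    [0,0,0],
    [0,0,0],
    [0,0,0],
    [0,0,0],
    [0,0,0],
    [0,0,0],
    [0,0,0],
    [0,0,0],
    [0,0,0],
    [0,0,0]
  ]
}}

```text
clock: 15.9
position: [0.5446, -0.0004, 0.0792]
tool_rot: [3.14, -0.0, 1.571]
force: [-1.3, 1.2, 6.5]
grip_width: 0.0272
```

Call:
{"method": "move_arm", "body": {
  "jaw": [255,255,255,255,255,255,255,255,255,255],
  "dp": [
    [0,0,-0.02],
    [0,0,-0.05],
    [0,0,-0.05],
    [0,0,-0.0425],
    [0.03,-0.0073,0],
    [0.055,-0.0134,0],
    [0.055,-0.0134,0],
    [0.055,-0.0134,0],
    [0.055,-0.0134,0],
    [0.055,-0.0134,0]
  ],
  "rotation": [
    [0,0,0],
    [0,0,0],
    [0,0,0],
    [0,0,0],
    [0,0,0],
    [0,0,0],
    [0,0,0],
    [0,0,0],
    [0,0,0],
    [0,0,0]
  ]
}}

```text
clock: 17.15
position: [0.4844, 0.2447, 0.2095]
tool_rot: [3.141, -0.001, 1.57]
force: [0.6, -0.1, -0.6]
grip_width: 0.0267
```

Call:
{"method": "move_arm", "body": {
  "jaw": [255,255,255,255,255],
  "dp": [
    [0.055,-0.0134,0],
    [0.055,-0.0134,0],
    [0.04,-0.0097,0],
    [0.03,-0.0073,0],
    [0,0,0]
  ],
  "rotation": [
    [0,0,0],
    [0,0,0],
    [0,0,0],
    [0,0,0],
    [0,0,0]
  ]
}}

```text
clock: 17.77
position: [0.4492, 0.3889, 0.2086]
tool_rot: [3.141, -0.0, 1.572]
force: [0.0, -0.8, -2.2]
grip_width: 0.0269
```

Call:
{"method": "move_arm", "body": {
  "jaw": [255,255,255,255,255,255,255,255],
  "dp": [
    [0,0,0.05],
    [0,0,0.05],
    [0,0,0.04],
    [0,0,0.02],
    [0,0,0.0062],
    [0,0,0.0058],
    [0,0,0],
    [0,0,0]
  ],
  "rotation": [
    [0,0,0],
    [0,0,0],
    [0,0,0],
    [0,0,0],
    [0,0,0],
    [0,0,0],
    [0,0,0],
    [0,0,0]
  ]
}}

```text
clock: 18.77
position: [0.4503, 0.3878, 0.0716]
tool_rot: [3.141, -0.001, 1.57]
force: [0.3, -0.9, 7.8]
grip_width: 0.0266
```

Call:
{"method": "move_arm", "body": {
  "jaw": [110,110,110,110,110,40,40,40,40,40],
  "dp": [
    [0,0,0],
    [0,0,0],
    [0,0,-0.04],
    [0,0,-0.06],
    [0,0,-0.0758],
    [-0.0586,0.0248,0],
    [-0.0586,0.0248,0],
    [-0.0586,0.0248,0],
    [-0.0586,0.0248,0],
    [-0.0586,0.0248,0]
  ],
  "rotation": [
    [0,0,0],
    [0,0,0],
    [0,0,0],
    [0,0,0],
    [0,0,0],
    [0,0,0],
    [0,0,0],
    [0,0,0],
    [0,0,0],
    [0,0,0]
  ]
}}

```text
clock: 20.02
position: [0.5494, 0.1515, 0.2114]
tool_rot: [3.141, -0.0, 1.571]
force: [-0.0, 0.5, 0.5]
grip_width: 0.0722
```

Call:
{"method": "move_arm", "body": {
  "jaw": [40,40,40,40,40,40],
  "dp": [
    [-0.0586,0.0248,0],
    [-0.0586,0.0248,0],
    [-0.0586,0.0252,0],
    [0,0,0.075],
    [0,0,0],
    [0,0,0]
  ],
  "rotation": [
    [0,0,0],
    [0,0,0],
    [0,0,0],
    [0,0,0],
    [0,0,0],
    [0,0,0]
  ]
}}

```text
clock: 20.78
position: [0.6092, 0.0127, 0.1528]
tool_rot: [3.141, -0.0, 1.571]
force: [-0.1, 0.0, 0.5]
grip_width: 0.0722
```

```bash
python3 - <<'E'
from h import *
s,c,im=look("w5"); cv2.imwrite("pics/s3.png",grab_frame("scene")); print(proj(c,(.6085,.0125,.028)))
hsv=cv2.cvtColor(im,40)
m=cv2.inRange(hsv,(14,90,150),(35,255,255)); u=proj(c,(.6085,.0125,.028)).astype(int)
mm=np.zeros_like(m); mm[u[1]-60:u[1]+60,u[0]-60:u[0]+60]=m[u[1]-60:u[1]+60,u[0]-60:u[0]+60]
k=max(cv2.findContours(cv2.morphologyEx(mm,3,np.ones((9,9))),0,1)[0],key=cv2.contourArea); e=cv2.fitEllipse(cv2.convexHull(k)); print("ros",np.round(e[0],1),np.round(e[1],1),[np.round(ray(c,e[0],z),4) for z in(.02,.03)])
o=im[u[1]-70:u[1]+70,u[0]-90:u[0]+90].copy(); print(u-[90,70]); cv2.imwrite("pics/crop5.png",np.vstack([cv2.resize(o,None,fx=3,fy=3,interpolation=2)]))
E
```

```text
20.775 [0.6092 0.0127 0.1528] [ 3.1408 -0.      1.571 ] 0.0722 [-0.1  0.   0.5]
[278.00203707 201.27058351]
ros [272.  200.9] [60.3 61.2] [array([0.6037, 0.0103, 0.02  ]), array([0.6038, 0.0134, 0.03  ])]
[188 131]
```

View pics/crop5.png

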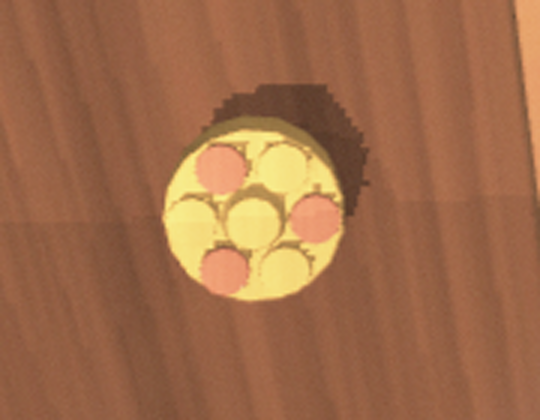

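The rosette's top face centre is at crop (254,215), i.e. about (0.604, 0.0115). I'm descending and gripping the rim.

Call:
{"method": "move_arm", "body": {
  "jaw": [40,40,40,40,40,40,255,255,255,255],
  "dp": [
    [-0.0012,-0.0056,0.05],
    [0,0,0.05],
    [0,0,0.04],
    [0,0,0.025],
    [0,0,0.0087],
    [0,0,0],
    [0,0,0],
    [0,0,0],
    [0,0,0],
    [0,0,0]
  ],
  "rotation": [
    [0,0,0],
    [0,0,0],
    [0,0,0],
    [0,0,0],
    [0,0,0],
    [0,0,0],
    [0,0,0],
    [0,0,0],
    [0,0,0],
    [0,0,0]
  ],
  "squeeze": 40
}}

```text
clock: 22.12
position: [0.6049, 0.0114, 0.0136]
tool_rot: [3.14, -0.0, 1.57]
force: [-2.6, 0.6, 10.8]
grip_width: 0.0465
```

Call:
{"method": "move_arm", "body": {
  "jaw": [255,255,255],
  "dp": [
    [0,0,-0.025],
    [0,0,-0.04],
    [0,0,0]
  ],
  "rotation": [
    [0,0,0],
    [0,0,0],
    [0,0,0]
  ]
}}

```text
clock: 22.5
position: [0.6059, 0.0113, 0.0677]
tool_rot: [3.137, -0.0, 1.57]
force: [0.0, 0.9, -0.2]
grip_width: 0.0465
```

```bash
python3 - <<'E'
from h import *
s,c,im=look("w6")
im=cv2.resize(im[200:400,150:410],None,fx=2.5,fy=2.5); cv2.imwrite("pics/crop6.png",im)
for q in [(.604,.0115,.013+.018+.052)]: print(proj(c,q))
w=np.load("w1.npz");print("mark w1")
E
```

```text
22.5 [0.6059 0.0113 0.0677] [ 3.1372e+00 -5.0000e-04  1.5703e+00] 0.0465 [ 0.   0.9 -0.2]
[276.06063289 302.94551559]
mark w1
```

View pics/crop6.png

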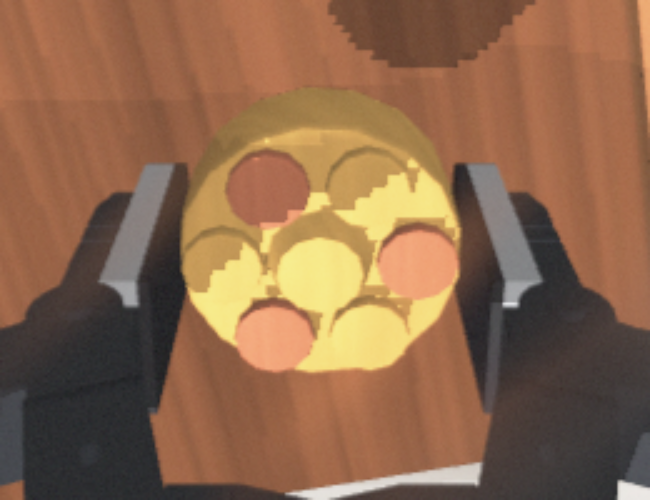

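The rosette is held level between the pads (top face centre at crop ≈(322,250)). I'm carrying it over the mark.

Call:
{"method": "move_arm", "body": {
  "jaw": [255,255,255,255,255,255,255,255,255,255],
  "dp": [
    [0,0,-0.06],
    [0,0,-0.065],
    [-0.03,-0.0132,0],
    [-0.055,-0.0242,0],
    [-0.055,-0.0242,0],
    [-0.055,-0.0242,0],
    [-0.055,-0.0242,0],
    [-0.055,-0.0242,0],
    [-0.055,-0.0242,0],
    [-0.03,-0.0132,0]
  ],
  "rotation": [
    [0,0,0],
    [0,0,0],
    [0,0,0],
    [0,0,0],
    [0,0,0],
    [0,0,0],
    [0,0,0],
    [0,0,0],
    [0,0,0],
    [0,0,0]
  ]
}}

```text
clock: 23.8
position: [0.4653, -0.3028, 0.1643]
tool_rot: [-3.141, 0.0, 1.568]
force: [0.9, 0.6, -1.1]
grip_width: 0.046
```

Call:
{"method": "move_arm", "body": {
  "jaw": [255,255,255],
  "dp": [
    [-0.0256,-0.0109,0],
    [0,0,0],
    [0,0,0]
  ],
  "rotation": [
    [0,0,0],
    [0,0,0],
    [0,0,0]
  ]
}}

```text
clock: 24.18
position: [0.4584, -0.3203, 0.1642]
tool_rot: [-3.141, -0.001, 1.571]
force: [0.7, 0.1, 0.1]
grip_width: 0.0458
```

```bash
python3 - <<'E'
from h import *
s,c,im=look("w7"); t=np.array(s["position"])
hsv=cv2.cvtColor(im,40); u=proj(c,(.458,-.321,.025)).astype(int); print(u)
m=cv2.inRange(hsv,(2,110,80),(13,255,255)); mm=np.zeros_like(m); mm[u[1]-50:u[1]+50,u[0]-60:u[0]+60]=m[u[1]-50:u[1]+50,u[0]-60:u[0]+60]
k=max(cv2.findContours(mm,0,1)[0],key=cv2.contourArea); e=cv2.fitEllipse(cv2.convexHull(k)); print("patch",np.round(e[:2],1).tolist(),np.round(ray(c,e[0],.025),4))
w=dict(np.load("w6.npz")); 
# white square corners for cross-check: bright mask
m=cv2.inRange(hsv,(0,0,170),(179,60,255)); kk=[x for x in cv2.findContours(m,0,1)[0] if cv2.pointPolygonTest(cv2.convexHull(x),(float(e[0][0]),float(e[0][1])),False)>0]
for x in kk: r=cv2.minAreaRect(x); print("sq",np.round(r[:2],1).tolist(),np.round(ray(c,r[0],.025),4))
# held rosette: top face (z: base at tcp-0.003 -> top +0.018)
for z in(.0677-.0035+.018,): print("held top in w6",np.round(ray(w,(322/2.5+150-.2,299.8),z),4))
cv2.imwrite("pics/crop7.png",im)
E
```

```text
24.175 [ 0.4584 -0.3203  0.1642] [-3.1414e+00 -5.0000e-04  1.5709e+00] 0.0458 [0.7 0.1 0.1]
[278 196]
patch [[278.5, 194.2], [59.9, 62.3]] [ 0.4579 -0.319   0.025 ]
sq [[278.1, 194.0], [89.6, 88.5]] [ 0.4576 -0.3188  0.025 ]
held top in w6 [0.605  0.0125 0.0822]
```

View pics/crop7.png

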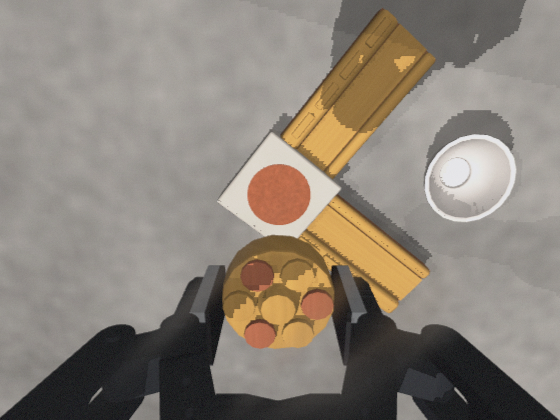

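The mark is at pixel (278.5,194), i.e. (0.458,-0.319), and the square's centre agrees. The bowl at (470,177) is clear. I'm setting the rosette down.

Call:
{"method": "move_arm", "body": {
  "jaw": [255,255,255,255,255,255,255,255,255],
  "dp": [
    [0.001,0,0.05],
    [0,0,0.05],
    [0,0,0.04],
    [0,0,0.02],
    [0,0,0.008],
    [0,0,0.002],
    [0,0,0.001],
    [0,0,0],
    [0,0,0]
  ],
  "rotation": [
    [0,0,0],
    [0,0,0],
    [0,0,0],
    [0,0,0],
    [0,0,0],
    [0,0,0],
    [0,0,0],
    [0,0,0],
    [0,0,0]
  ]
}}

```text
clock: 25.35
position: [0.4586, -0.3204, 0.0287]
tool_rot: [3.14, 0.0, 1.571]
force: [-1.3, 2.2, 6.5]
grip_width: 0.0464
```

```bash
python3 - <<'E'
from h import *
s=bot.observe(); print(s["clock"],np.round(s["position"],4),np.round(s["tool_rot"],4),s["grip_width"],np.round(s["force"],1))
E
```

```text
25.35 [ 0.4586 -0.3204  0.0287] [3.1403e+00 4.0000e-04 1.5705e+00] 0.046401537888301855 [-1.3  2.2  6.5]
```

Call:
{"method": "move_arm", "body": {
  "jaw": [40,40,40,40,40,40,40,40,40],
  "dp": [
    [0,0,0],
    [0,0,0],
    [0,0,0],
    [0,0,-0.03],
    [0,0,-0.05],
    [0,0,-0.06],
    [0,0,-0.04],
    [0,0,0],
    [0,0,0]
  ],
  "rotation": [
    [0,0,0],
    [0,0,0],
    [0,0,0],
    [0,0,0],
    [0,0,0],
    [0,0,0],
    [0,0,0],
    [0,0,0],
    [0,0,0]
  ]
}}

```text
clock: 26.48
position: [0.458, -0.3199, 0.171]
tool_rot: [-3.141, -0.0, 1.571]
force: [0.1, -0.9, -0.4]
grip_width: 0.0716
```

```bash
python3 - <<'E'
from h import *
s,c,im=look("w8"); cv2.imwrite("pics/s4.png",grab_frame("scene"))
u=proj(c,(.458,-.319,.043)).astype(int); print(u-[60,60], proj(c,(.458,-.319,.043)),proj(c,(.458,-.319,.025)))
a=cv2.resize(im[u[1]-60:u[1]+60,u[0]-60:u[0]+60],None,fx=4.5,fy=4.5,interpolation=2); a[::45]//=2; a[:,::45]//=2; cv2.imwrite("pics/crop8.png",a)
E
```

```text
26.475 [ 0.458  -0.3199  0.171 ] [-3.1411e+00 -4.0000e-04  1.5707e+00] 0.0716 [ 0.1 -0.9 -0.4]
[219 138] [279.1195567  198.71939051] [279.04248736 192.41286323]
```

View pics/crop8.png

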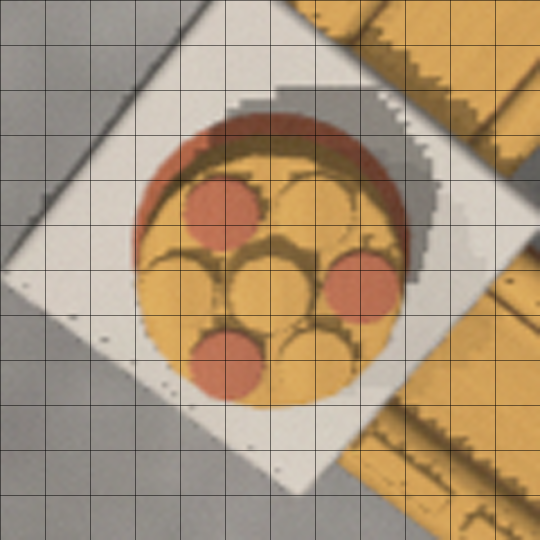

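The rosette's top face is within about 1 mm of the mark's centre, lying flat and released. Now the bottles go back, starting with white.

Call:
{"method": "move_arm", "body": {
  "jaw": [110,110,110,110,110,110,110,110,110,110],
  "dp": [
    [0,0,-0.0498],
    [0.07,0,0],
    [0.07,0,0],
    [0.07,0,0],
    [0.07,0.0094,0],
    [0.07,0,0],
    [0.07,0,0],
    [0.07,0,0],
    [0.07,0,0],
    [0.07,0,0]
  ],
  "rotation": [
    [0,0,0],
    [0,0,0],
    [0,0,0],
    [0,0,0],
    [0,0,0],
    [0,0,0],
    [0,0,0],
    [0,0,0],
    [0,0,0],
    [0,0,0]
  ]
}}

```text
clock: 27.82
position: [0.4654, 0.1855, 0.2107]
tool_rot: [-3.141, 0.001, 1.57]
force: [1.5, -0.5, 0.0]
grip_width: 0.0484
```

Call:
{"method": "move_arm", "body": {
  "jaw": [110,110,110],
  "dp": [
    [0.0546,0,0],
    [0,0,0],
    [0,0,0]
  ],
  "rotation": [
    [0,0,0],
    [0,0,0],
    [0,0,0]
  ]
}}

```text
clock: 28.2
position: [0.4657, 0.2265, 0.2108]
tool_rot: [-3.141, 0.001, 1.57]
force: [0.6, 0.2, -0.3]
grip_width: 0.0488
```

```bash
python3 - <<'E'
from h import *
s,c,im=look("w9")
for p in((.4655,.2275,.103),(.4575,.3075,.103),(.4495,.3875,.103)): print(proj(c,p))
u=proj(c,(.4655,.2275,.103)).astype(int)
for tol in(6,10,16): print(*capfit(im,u.tolist(),c,.103,tol))
E
```

```text
28.2 [0.4657 0.2265 0.2108] [-3.1407e+00  1.2000e-03  1.5700e+00] 0.0488 [ 0.6  0.2 -0.3]
[278.99755782 206.48284285]
[266.85221861  91.94534036]
[251.76694948 -50.31738447]
[278.6 206.5] [32.2 35.1] [0.4652 0.2275 0.103 ]
[272.1 197.1] [38.4 58. ] [0.4605 0.2347 0.103 ]
[274.1 193.7] [46.8 60.4] [0.4619 0.2373 0.103 ]
```

View pics/w9.png

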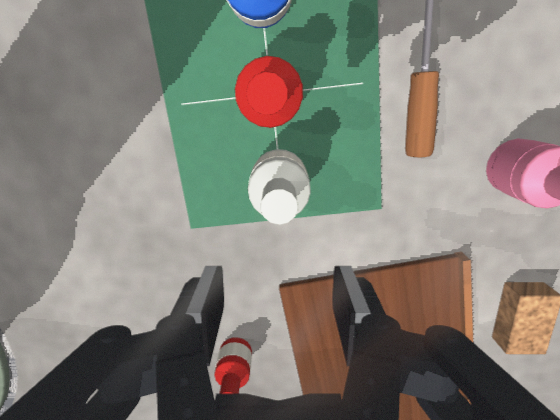

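White's cap is at (279,206.5), exactly as predicted, and all three bottles stand upright on the mat. I'm gripping white and returning it.

Call:
{"method": "move_arm", "body": {
  "jaw": [110,110,110,110,110,110,255,255,255,255],
  "dp": [
    [0,0,0.045],
    [0,0,0.045],
    [0,0,0.045],
    [0,0,0.025],
    [0,0,0.015],
    [0,0,0],
    [0,0,0],
    [0,0,0],
    [0,0,0],
    [0,0,0]
  ],
  "rotation": [
    [0,0,0],
    [0,0,0],
    [0,0,0],
    [0,0,0],
    [0,0,0],
    [0,0,0],
    [0,0,0],
    [0,0,0],
    [0,0,0],
    [0,0,0]
  ]
}}

```text
clock: 29.5
position: [0.4664, 0.2275, 0.0723]
tool_rot: [3.14, -0.001, 1.57]
force: [-0.0, -2.7, 7.3]
grip_width: 0.0267
```

Call:
{"method": "move_arm", "body": {
  "jaw": [255,255,255,255,255,255,255,255,255,255],
  "dp": [
    [0,0,-0.02],
    [0,0,-0.05],
    [0,0,-0.055],
    [0,0,-0.0462],
    [-0.025,0.0116,0],
    [-0.05,0.0232,0],
    [-0.05,0.0232,0],
    [-0.05,0.0232,0],
    [-0.05,0.0232,0],
    [-0.05,0.0232,0]
  ],
  "rotation": [
    [0,0,0],
    [0,0,0],
    [0,0,0],
    [0,0,0],
    [0,0,0],
    [0,0,0],
    [0,0,0],
    [0,0,0],
    [0,0,0],
    [0,0,0]
  ]
}}

```text
clock: 30.75
position: [0.5682, 0.0061, 0.2096]
tool_rot: [3.141, -0.0, 1.571]
force: [0.6, 0.7, -1.0]
grip_width: 0.0268
```

Call:
{"method": "move_arm", "body": {
  "jaw": [255,255,255,255,255,255,255,255,255,255],
  "dp": [
    [-0.05,0.0232,0],
    [-0.025,0.0117,0],
    [0,0,0],
    [0,0,0.05],
    [0,0,0.05],
    [0,0,0.04],
    [0,0,0.016],
    [0,0,0.005],
    [0,0,0.002],
    [0,0,0]
  ],
  "rotation": [
    [0,0,0],
    [0,0,0],
    [0,0,0],
    [0,0,0],
    [0,0,0],
    [0,0,0],
    [0,0,0],
    [0,0,0],
    [0,0,0],
    [0,0,0]
  ]
}}

```text
clock: 32.0
position: [0.5964, -0.0525, 0.0793]
tool_rot: [3.14, -0.0, 1.571]
force: [-1.4, 0.9, 5.4]
grip_width: 0.0271
```

Call:
{"method": "move_arm", "body": {
  "jaw": [110,110,110,110,110,110,110,110,110,110],
  "dp": [
    [0,0,0],
    [0,0,0],
    [0,0,-0.04],
    [0,0,-0.06],
    [0,0,-0.0668],
    [0.06,-0.023,0],
    [0.06,-0.023,0],
    [0.06,-0.023,0],
    [0.06,-0.023,0],
    [0.06,-0.023,0]
  ],
  "rotation": [
    [0,0,0],
    [0,0,0],
    [0,0,0],
    [0,0,0],
    [0,0,0],
    [0,0,0],
    [0,0,0],
    [0,0,0],
    [0,0,0],
    [0,0,0]
  ]
}}

```text
clock: 33.25
position: [0.5032, 0.1889, 0.2117]
tool_rot: [3.141, -0.0, 1.57]
force: [0.5, -0.1, 0.0]
grip_width: 0.0483
```

Call:
{"method": "move_arm", "body": {
  "jaw": [110,110,110,110,110],
  "dp": [
    [0.06,-0.023,0],
    [0.06,-0.023,0],
    [0.03,-0.0115,0],
    [0,0,0],
    [0,0,0]
  ],
  "rotation": [
    [0,0,0],
    [0,0,0],
    [0,0,0],
    [0,0,0],
    [0,0,0]
  ]
}}

```text
clock: 33.88
position: [0.4582, 0.3067, 0.2115]
tool_rot: [3.141, 0.0, 1.57]
force: [-0.3, -0.7, -0.1]
grip_width: 0.0487
```

```bash
python3 - <<'E'
from h import *
s,c,im=look("w10")
u=proj(c,(.4575,.3075,.103)); print(u)
for tol in(4,6,8): print(*capfit(im,u.astype(int).tolist(),c,.103,tol))
E
```

```text
33.875 [0.4582 0.3067 0.2115] [3.1413e+00 2.0000e-04 1.5697e+00] 0.0487 [-0.3 -0.7 -0.1]
[278.12714977 206.53960918]
[277.4 207. ] [31.5 34.1] [0.457  0.3071 0.103 ]
[277.5 207.1] [32.  34.7] [0.457  0.3071 0.103 ]
[271.1 199.5] [35.4 55.6] [0.4523 0.313  0.103 ]
```

Call:
{"method": "move_arm", "body": {
  "jaw": [110,110,110,110,110,110,255,255,255,255],
  "dp": [
    [0,0,0.045],
    [0,0,0.045],
    [0,0,0.045],
    [0,0,0.025],
    [0,0,0.015],
    [0,0,0],
    [0,0,0],
    [0,0,0],
    [0,0,0],
    [0,0,0]
  ],
  "rotation": [
    [0,0,0],
    [0,0,0],
    [0,0,0],
    [0,0,0],
    [0,0,0],
    [0,0,0],
    [0,0,0],
    [0,0,0],
    [0,0,0],
    [0,0,0]
  ]
}}

```text
clock: 35.17
position: [0.4584, 0.3076, 0.0724]
tool_rot: [3.14, -0.001, 1.57]
force: [-1.6, -0.8, 7.1]
grip_width: 0.0274
```

Call:
{"method": "move_arm", "body": {
  "jaw": [255,255,255,255,255,255,255,255,255,255],
  "dp": [
    [0,0,-0.02],
    [0,0,-0.05],
    [0,0,-0.055],
    [0,0,-0.0462],
    [-0.0263,0.0125,0],
    [-0.05,0.024,0],
    [-0.05,0.024,0],
    [-0.05,0.024,0],
    [-0.05,0.024,0],
    [-0.05,0.024,0]
  ],
  "rotation": [
    [0,0,0],
    [0,0,0],
    [0,0,0],
    [0,0,0],
    [0,0,0],
    [0,0,0],
    [0,0,0],
    [0,0,0],
    [0,0,0],
    [0,0,0]
  ]
}}

```text
clock: 36.42
position: [0.5643, 0.085, 0.2096]
tool_rot: [3.141, -0.0, 1.57]
force: [0.8, 0.7, -1.3]
grip_width: 0.027
```

Call:
{"method": "move_arm", "body": {
  "jaw": [255,255,255,255,255,255,255,255,255,255],
  "dp": [
    [-0.03,0.0144,0],
    [0,0,0],
    [0,0,0],
    [0,0,0.05],
    [0,0,0.05],
    [0,0,0.04],
    [0,0,0.016],
    [0,0,0.005],
    [0,0,0.002],
    [0,0,0]
  ],
  "rotation": [
    [0,0,0],
    [0,0,0],
    [0,0,0],
    [0,0,0],
    [0,0,0],
    [0,0,0],
    [0,0,0],
    [0,0,0],
    [0,0,0],
    [0,0,0]
  ]
}}

```text
clock: 37.67
position: [0.5759, 0.0627, 0.0794]
tool_rot: [3.14, -0.001, 1.571]
force: [-3.7, 0.5, 6.7]
grip_width: 0.0269
```

Call:
{"method": "move_arm", "body": {
  "jaw": [110,110,110,110,110,110,110,110,110,110],
  "dp": [
    [0,0,0],
    [0,0,0],
    [0,0,-0.04],
    [0,0,-0.06],
    [0,0,-0.0668],
    [0.058,-0.0224,0],
    [0.058,-0.0224,0],
    [0.058,-0.0224,0],
    [0.058,-0.0224,0],
    [0.058,-0.0224,0]
  ],
  "rotation": [
    [0,0,0],
    [0,0,0],
    [0,0,0],
    [0,0,0],
    [0,0,0],
    [0,0,0],
    [0,0,0],
    [0,0,0],
    [0,0,0],
    [0,0,0]
  ]
}}

```text
clock: 38.92
position: [0.4852, 0.2959, 0.2117]
tool_rot: [3.141, -0.0, 1.57]
force: [0.5, -0.7, 1.1]
grip_width: 0.0485
```

Call:
{"method": "move_arm", "body": {
  "jaw": [110,110,110,110,110],
  "dp": [
    [0.058,-0.0224,0],
    [0.0583,-0.0225,0],
    [0,0,0],
    [0,0,0],
    [0,0,0]
  ],
  "rotation": [
    [0,0,0],
    [0,0,0],
    [0,0,0],
    [0,0,0],
    [0,0,0]
  ]
}}

```text
clock: 39.55
position: [0.4507, 0.3863, 0.2116]
tool_rot: [3.141, 0.0, 1.569]
force: [-0.2, -1.3, -0.3]
grip_width: 0.0486
```

```bash
python3 - <<'E'
from h import *
s,c,im=look("w11")
u=proj(c,(.4495,.3875,.103)); print(u)
for tol in(4,6,8): print(*capfit(im,u.astype(int).tolist(),c,.103,tol))
E
```

```text
39.55 [0.4507 0.3863 0.2116] [3.1413e+00 1.0000e-04 1.5686e+00] 0.0486 [-0.2 -1.3 -0.3]
[277.56542117 205.94542651]
[277.1 206.5] [31.6 34. ] [0.4492 0.387  0.103 ]
[277.2 206.5] [31.8 34.5] [0.4492 0.3871 0.103 ]
[270.9 198.3] [36.8 55.9] [0.4447 0.3934 0.103 ]
```

Call:
{"method": "move_arm", "body": {
  "jaw": [110,110,110,110,110,110,255,255,255,255],
  "dp": [
    [0,0,0.045],
    [0,0,0.045],
    [0,0,0.045],
    [0,0,0.025],
    [0,0,0.015],
    [0,0,0],
    [0,0,0],
    [0,0,0],
    [0,0,0],
    [0,0,0]
  ],
  "rotation": [
    [0,0,0],
    [0,0,0],
    [0,0,0],
    [0,0,0],
    [0,0,0],
    [0,0,0],
    [0,0,0],
    [0,0,0],
    [0,0,0],
    [0,0,0]
  ]
}}

```text
clock: 40.85
position: [0.4505, 0.3878, 0.0725]
tool_rot: [3.14, -0.001, 1.57]
force: [0.8, -1.0, 7.1]
grip_width: 0.0272
```

Call:
{"method": "move_arm", "body": {
  "jaw": [255,255,255,255,255,255,255,255,255,255],
  "dp": [
    [0,0,-0.02],
    [0,0,-0.05],
    [0,0,-0.055],
    [0,0,-0.0462],
    [-0.03,0.0073,0],
    [-0.055,0.0134,0],
    [-0.055,0.0134,0],
    [-0.055,0.0134,0],
    [-0.055,0.0134,0],
    [-0.055,0.0134,0]
  ],
  "rotation": [
    [0,0,0],
    [0,0,0],
    [0,0,0],
    [0,0,0],
    [0,0,0],
    [0,0,0],
    [0,0,0],
    [0,0,0],
    [0,0,0],
    [0,0,0]
  ]
}}

```text
clock: 42.1
position: [0.5089, 0.1409, 0.2083]
tool_rot: [-3.141, 0.0, 1.57]
force: [1.0, -0.6, -1.4]
grip_width: 0.0268
```

Call:
{"method": "move_arm", "body": {
  "jaw": [255,255,255,255,255,255],
  "dp": [
    [-0.055,0.0134,0],
    [-0.055,0.0134,0],
    [-0.04,0.0097,0],
    [-0.03,0.0073,0],
    [0,0,0],
    [0,0,0]
  ],
  "rotation": [
    [0,0,0],
    [0,0,0],
    [0,0,0],
    [0,0,0],
    [0,0,0],
    [0,0,0]
  ]
}}

```text
clock: 42.85
position: [0.5437, -0.0006, 0.2082]
tool_rot: [-3.141, -0.0, 1.57]
force: [0.6, 0.3, -2.6]
grip_width: 0.0266
```

Call:
{"method": "move_arm", "body": {
  "jaw": [255,255,255,255,255,255,255,255],
  "dp": [
    [0,0,0.05],
    [0,0,0.05],
    [0,0,0.04],
    [0,0,0.016],
    [0,0,0.005],
    [0,0,0.002],
    [0,0,0],
    [0,0,0]
  ],
  "rotation": [
    [0,0,0],
    [0,0,0],
    [0,0,0],
    [0,0,0],
    [0,0,0],
    [0,0,0],
    [0,0,0],
    [0,0,0]
  ]
}}

```text
clock: 43.85
position: [0.5445, -0.0004, 0.0795]
tool_rot: [3.141, -0.001, 1.571]
force: [-5.1, 1.0, 9.0]
grip_width: 0.0271
```

Call:
{"method": "move_arm", "body": {
  "jaw": [110,110,110,0,0,0,0,0,0,0],
  "dp": [
    [0,0,0],
    [0,0,0],
    [0,0,-0.04],
    [0,0,-0.06],
    [0,0,-0.07],
    [0,0,-0.07],
    [0.0262,0.0227,-0.0385],
    [0.0263,0.0227,-0.0385],
    [0,0,0],
    [0,0,0]
  ],
  "rotation": [
    [0,0,0],
    [0,0,0],
    [0,0,0],
    [0,0,0],
    [0,0,0],
    [0,0,0],
    [0,0,0],
    [0,0,0],
    [0,0,0],
    [0,0,0]
  ]
}}

```text
clock: 45.1
position: [0.5801, 0.0408, 0.331]
tool_rot: [-3.141, 0.0, 1.57]
force: [-0.4, 0.2, 0.1]
grip_width: 0.0854
```

Call:
{"method": "move_arm", "body": {
  "jaw": [0,0,0],
  "dp": [
    [0,0,0],
    [0,0,0],
    [0,0,0]
  ],
  "rotation": [
    [0,0,0],
    [0,0,0],
    [0,0,0]
  ]
}}

```text
clock: 45.48
position: [0.5805, 0.0411, 0.3314]
tool_rot: [-3.141, 0.0, 1.57]
force: [-0.3, -0.1, -0.5]
grip_width: 0.0853
```

```bash
python3 - <<'E'
from h import *
s,c,im=look("w12"); a=cv2.imread("pics/w1.png"); print(np.round(c["T"]-np.load("w1.npz")["T"],4)[:3,3])
print(np.round(proj(c,(.59,0,.05))-proj(dict(camera_matrix=c["camera_matrix"],T=np.load("w1.npz")["T"]),(.59,0,.05)),2))
for n,(x0,y0,x1,y1) in dict(red=(245,115,303,172),blue=(220,165,275,227),white=(262,200,320,270),traybg=(190,75,245,165),block=(375,90,435,175)).items():
    t=a[y0:y1,x0:x1]; r=cv2.matchTemplate(im[y0-8:y1+8,x0-8:x1+8],t,cv2.TM_CCOEFF_NORMED); _,v,_,l=cv2.minMaxLoc(r); print(n,v,np.array(l)-8)
cv2.imwrite("pics/final_w.png",np.hstack([a[60:290,160:460],im[60:290,160:460]]))
E
```

```text
45.475 [0.5805 0.0411 0.3314] [-3.1413e+00  1.0000e-04  1.5701e+00] 0.0853 [-0.3 -0.1 -0.5]
[ 0.0002 -0.0004  0.0001]
[-0.08 -0.46]
red 0.8973830342292786 [0 0]
blue 0.9897502064704895 [0 0]
white 0.9923728704452515 [0 0]
traybg 0.9961422085762024 [0 0]
block 0.9901919364929199 [ 0 -1]
```

View pics/final_w.png

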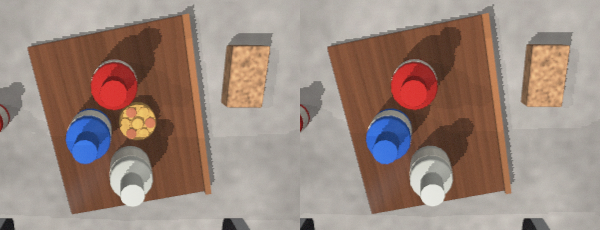

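Both views show the bottles at the same pixels (shift 0 px; 1 px ≈ 1 mm). One last check of the other objects, then I hand in.

```bash
python3 - <<'E'
from h import *
from workcell import workorder
a=cv2.imread("pics/scene0.png"); im=grab_frame("scene"); cv2.imwrite("pics/final_s.png",im)
for n,(x0,y0,x1,y1) in dict(bowl=(118,214,162,252),awl=(385,240,468,264),block=(278,280,332,318),pink=(370,255,412,308),small=(278,160,304,196),red=(292,200,322,246),blue=(268,188,293,232),white=(238,204,268,250)).items():
    t=a[y0:y1,x0:x1]; r=cv2.matchTemplate(im[y0-8:y1+8,x0-8:x1+8],t,cv2.TM_CCOEFF_NORMED); _,v,_,l=cv2.minMaxLoc(r); print(n,round(v,3),np.array(l)-8)
h=cv2.cvtColor(im,40); m=cv2.inRange(h,(12,120,90),(35,255,255)); c=calibration("scene"); u=proj(c,(.458,-.319,.035)); print("ros expected",u,"disc centre colour",im[int(u[1]),int(u[0])])
print(workorder.job_done())
E
```

```text
bowl 1.0 [0 0]
awl 0.974 [0 0]
block 0.993 [0 0]
pink 0.853 [0 0]
small 0.994 [0 0]
red 0.975 [0 0]
blue 0.972 [0 0]
white 0.992 [0 0]
ros expected [153.63276898 180.01311201] disc centre colour [ 69 161 211]
the job is handed in; nothing more can be done
None
```

The job was done in the order asked and handed in at about 45 s of the 147 s allowed. All three bottles went to the green mat, then the rosette onto the red-brown mark. White, red and blue then went back to their own spots on the tray.

- **Bottles:** The wrist and scene pictures taken before and after show no shift for any of the three, to about 1 mm. The arm's readings when setting each one down matched those at pick-up to within 0.3 mm, and all three stand upright.
- **Rosette:** It lies flat and released, about 0.7 mm from the mark's centre in the close wrist picture. A colour check at hand-in still found gold there.
- **Other objects:** The bowl, awl, cork block, small red bottle and pink bottle all matched their starting positions. The arm was clear of everything.
- **Weak or disagreeing checks:** The pink bottle (0.85) and the red one in the wrist view (0.90) matched less strongly, probably because of changed shadows and the missing rosette. My early readings from the top camera differed from the wrist and scene readings by up to about 5 mm. I relied on the wrist camera, which the close looks bore out.

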